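# Seat a microplate and hold it up on a cam lift

### The arm

A 6-joint arm with a two-finger parallel gripper is mounted at the origin on a cart in front of the work surface, level with it; the furniture and walls round the work are solid. World frame = base frame: x ahead of the robot, y to its left, z up, the work surface at z = 0. Lengths are in mm, angles in degrees, forces in N, time in s.
With the tool pointing down it reaches from about 350 to 875 mm from the base axis. Payload 4.2 kg.
Tool frame: the origin (TCP) lies midway between the tips of the shut fingers; the grasp point (between the pads) lies 19 mm behind it; z points along the fingers, y is the line along which they close (so a half turn about z gives the same grasp; the last joint's range is limited). The gripper opens to 87 mm and grips with 3 to 60 N. Pads are 19 mm wide; open, the fingers measure 117 mm over their backs; the gripper's body (75 mm by 190 mm) begins 51 mm behind the grasp point.
Start: joints at [-57.491, 22.042, 0.453, 0, -68.411, -14.817], TCP at [189.963, -595.41, 222.55] pointing down, gripper open.
Joint ranges: [-179.83, 179.83], [-69.29, 118.12], [-61.27, 80.66], [-181.25, 117.63], [-171.15, -9.14], [-177.46, 177.46]. Speed limits (degrees/s): [159.86, 159.86, 180, 180, 180, 180].

### API

Orientations are given as a 3x3 rotation matrix whose columns are the frame's x, y, z axes.
In Python, from rig import monitor, vision, bot gives the robot as it stands.
- The arm moves only by the shell command python3 -m jog 'ROWS'. ROWS is JSON, a list of rows, each an object of numbers: "x", "y", "z": the shift along the tool's x, y, z in mm; "wx", "wy", "wz": the turn, a rotation vector about the tool's x, y, z in degrees; "jaw": the closure, from 0 (fully open) to 1 (shut). A call has 1 to 8 rows; each row is the pose to reach, as a shift and turn from the pose commanded when the call began, along the tool's axes at that moment; what a row does not reach only later rows make up. A row lasts 1/8 s, in which the tool goes at most 62.5 mm and 10.7 degrees, less where a joint would pass 70% of its speed; a pose out of reach is approached as far as the arm can. A call with a gripper value outside its range is refused whole. The fingers move at their own pace and stop on an object; the grip force is fixed at half the most. Time passes only in rows, so rows that repeat a pose let the fingers close. It gives the time, the measured TCP pose, the force, the opening and the grip force at its end, in the units of the state.
- monitor.get_obs(): the state, without advancing time (a new reading comes with each control period).
- vision.capture(name): name is "scene" or "top" or "wrist"; returns a dict with "pixels" (480x640x3 uint8, blue, green, red), "fx", "fy", "cx", "cy" (pixels), "rvec" (rotation vector, rad) and "tvec" (3), from world to camera coordinates, as OpenCV has them; the wrist camera has in their place "mount" (4x4, takes a point from camera to tool coordinates, whose origin is the TCP and whose axes are the flange's). Camera axes: x right, y down, z forward; pixel columns grow to the right and rows downward; lengths in mm; the calibration is good to about 2 mm. The wrist camera is an equidistant fisheye: a pixel r from the principal point sees the ray r / f radians off the axis. A picture is of the moment at which its call begins: read the wrist's pose just before it. There is no depth.
- bot.close_job(): hands the job in; it is judged then, once.
The state is a dict: "clock": time; "q": joint angles; "joint_velocities": joint speeds; "joint_efforts": joint torques, N m; "position": TCP position; "tcp_rot": TCP orientation; "contact_force": force on the tool from outside, world axes, zero at the start; "ft_torque": the same for the moment, N m; "grip_width": opening from 0.0 (shut) to 1.0 (fully open); "grip_force": force on a finger pad.
Only numpy, scipy, OpenCV 4.12 (cv2) and the standard library are available. Lean on these libraries where they do the work, as an engineer would, in place of code of your own. Each camera call takes 0.05 s, during which the arm holds its last target. There are 200 camera calls.

### The job

The microplate on the little plate lift is cocked up at one end on the orange ejector pin: press it down until it sits flat and level in the nest. Then swing the red-ball cam lever up until it stands upright, the cam's highest lift point (past upright the nest sinks again), and hold it there: finish with the gripper still holding the lever, the plate still lying flat in the raised nest, and leave the bottles, dish and vial where they stand.

Things in the scene. Friction and masses are not known exactly. Their poses are not given: they have to be found in the camera images.
- station: the plate lift: a grey base plate 120 x 200 x 12 mm standing fixed on the worktop, with a lifting nest on four guide rods and a cam shaft below it. Origin on the worktop under the centre of the nest; x runs from the lever's rest side towards the back, y towards the nest's end with the orange pin (the lever is on the -y side), z up
- nest (a point): centre of the nest's aluminium floor, which moves with the lift; 63 mm above the worktop when down. Axes as the station's. The nest takes the plate (128 mm along y, 86 mm along x) with 1.5 mm play inside blue lips 5.5 mm high; the orange ejector pin stands in its floor at (0, +50 mm)
- ejector_pin (a joint): the orange pin, 12 mm across: 0 is 10 mm proud of the nest floor (it starts 7 to 10 mm proud), 0.010 is flush. It is held by friction: about 4 N pushes it down and it stays there
- plate: loose off-white 96-well microplate, 128 x 86 x 14 mm, about 80 g; origin at the centre of its underside, x along the 128 mm side (the station's y) to the end raised on the pin, z up out of its top; its other end lies in the nest. Pressed with about 5 N on its top near the raised end (50 to 58 mm from its centre), it goes down and stops hard on the nest floor
- lever_handle: the cam lever's handle: a red ball 28 mm across on a 9 mm steel rod. Origin at the ball's centre, 120 mm from the lever axis; ball and rod can also spin about the rod's own length, as a revolving handle does
- lever_axis (a point): point on the shaft's axis in the plane in which the ball swings, 34 mm above the worktop. The shaft runs along the station's y; the lever swings in the station's x-z plane
- cam_lever (a joint): lever angle, rad. 0: at rest, pointing along the station's -x and 0.171 rad above level. It grows as the ball is raised: at 1.40 the lever stands straight up, the cam's highest lift; beyond, it leans to +x and the lift falls again, to a stop at 1.80. Springs always drive it back to 0 (1.5 to 3 N at the ball), so it falls back if let go
- lift (a joint): height of the nest above its lowest place, m: 0 down, 0.014 at the cam's highest lift
- diluent_bottle: bystander: white bottle with a green cap, 48 mm across, 98 mm high, standing behind the lift; origin at the centre of its underside
- stop_bottle: bystander: white bottle with a red cap, 38 mm across, 70 mm high, behind the lift; origin at the centre of its underside
- petri_dish: bystander: clear dish with a pink filling, 64 mm across, 13 mm high, lying in front of the lift; origin at the centre of its underside
- vial: bystander: brown vial with an orange cap, 15 mm across, 44 mm high, in front of the lift; origin at the centre of its underside

How it is judged:
By the outcome, as a careful person would: the job done as asked, in the order asked, and still so for the second after the job is handed in, while the arm keeps its last pose, push and grip.
It also fails if it takes over 48 s, if anything falls off the work surface, if the arm or the gripper's body presses on something with over 40 N, if the wrist force passes 120 N, or if a joint passes its speed limit or range.

## Working session

There is one attempt and no reset: what is moved stays moved. The work goes in short steps, Python scripts to look and compute and a shell command to move; the robot and the scene stay as the last step left them, time stands still between calls to the robot, and variables do not carry over. Pictures are saved under pics/ and viewed, at most 10 in all, crops included, and the job is handed in when it is done.

```bash
mkdir -p pics; ls; python3 - <<'E'
from rig import monitor, vision, bot
import cv2,pickle
o=monitor.get_obs(); print(o)
d={}
for n in ["scene","top"]:
    c=vision.capture(n); d[n]=c; cv2.imwrite(f"pics/{n}0.png",c["pixels"]); print(n,c["fx"],c["cx"],c["rvec"],c["tvec"])
pickle.dump(d,open("c0.pkl","wb"))
E
```

```text
pics
{'clock': 0.0, 'q': array([-5.74894902e+01,  2.20900229e+01,  3.79436260e-01, -2.81298344e-02,
       -6.84108003e+01, -1.48186275e+01]), 'joint_velocities': array([ 0.06117192,  0.00443292,  0.08210517, -0.0040448 ,  0.05208598,
        0.01706592]), 'joint_efforts': array([-4.24409509e-04, -3.90664923e+01,  1.87407482e+01,  4.22013894e+00,
        1.10095425e-02, -2.30133583e-04]), 'position': array([ 189.78815092, -594.85442649,  221.46726067]), 'tcp_rot': array([[-9.52759539e-01, -3.03724699e-01, -7.53652805e-04],
       [-3.03725617e-01,  9.52757378e-01,  2.03192251e-03],
       [ 1.00903217e-04,  2.16483722e-03, -9.99997652e-01]]), 'contact_force': array([-0.19273674,  0.83086639,  0.85095291]), 'ft_torque': array([ 0.00221312, -0.00499698,  0.02723388]), 'grip_force': 0.0, 'grip_width': 0.9978565001186953}
scene 479.25621881906443 321.589805181742 [ 0.91861652 -2.41730435  1.19331679] [500.18538958 268.98724301 616.42717627]
top 608.5837197633225 320.0113613852551 [ 2.15158475 -2.09760018  0.22446262] [ 44.93886088 596.11020497 852.23646633]
```

View pics/scene0.png

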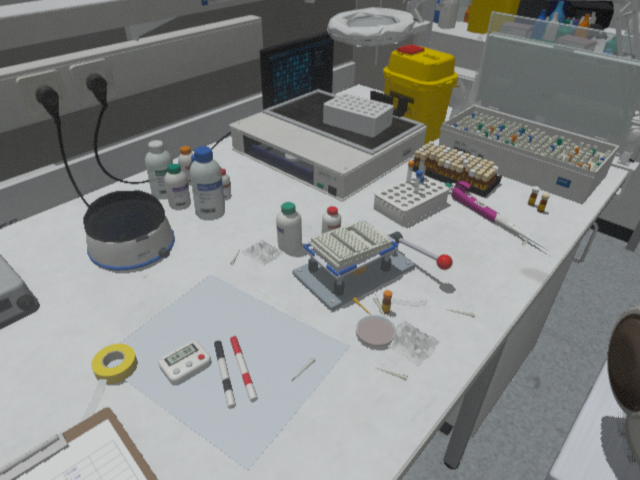

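View pics/top0.png

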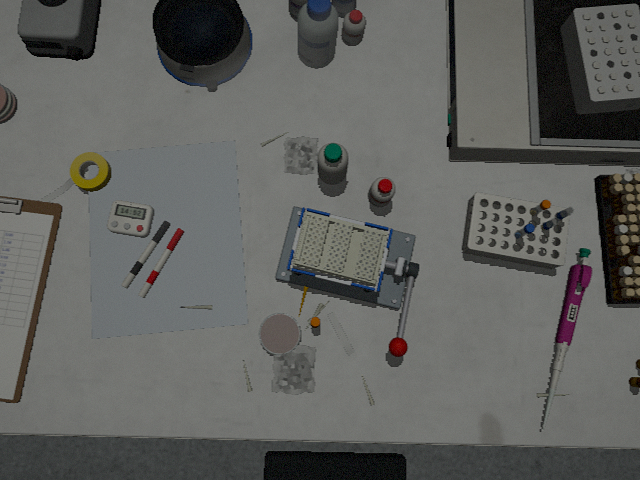

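```bash
cat > h.py <<'E'
import cv2,numpy as np
def P(c):
    R=cv2.Rodrigues(np.array(c["rvec"]))[0]; t=np.array(c["tvec"]).reshape(3)
    return np.array([[c["fx"],0,c["cx"]],[0,c["fy"],c["cy"]],[0,0,1]]),R,t
def proj(c,X):
    K,R,t=P(c); x=(np.atleast_2d(X)@R.T+t)@K.T; return x[:,:2]/x[:,2:]
def onplane(c,uv,z):
    K,R,t=P(c); o=-R.T@t; d=R.T@np.linalg.solve(K,np.array([uv[0],uv[1],1.])); return o+d*(z-o[2])/d[2]
def tri(c1,u1,c2,u2):
    A=[];b=[]
    for c,u in((c1,u1),(c2,u2)):
        K,R,t=P(c);o=-R.T@t;d=R.T@np.linalg.solve(K,np.array([u[0],u[1],1.]));d/=np.linalg.norm(d)
        M=np.eye(3)-np.outer(d,d);A.append(M);b.append(M@o)
    return np.linalg.lstsq(np.vstack(A),np.hstack(b),rcond=None)[0]
def redball(im,x0,y0,r=40):
    s=im[y0-r:y0+r,x0-r:x0+r].astype(int); m=(s[...,2]>90)&(s[...,2]>2.2*s[...,1])&(s[...,2]>2.2*s[...,0])
    n,l,st,ce=cv2.connectedComponentsWithStats(m.astype(np.uint8)); k=1+st[1:,4].argmax()
    return ce[k]+[x0-r,y0-r],st[k]
E
python3 - <<'E'
import pickle,cv2,numpy as np
from h import *
d=pickle.load(open("c0.pkl","rb"))
T,S=d["top"],d["scene"]
a,sa=redball(T["pixels"],398,347);b,sb=redball(S["pixels"],445,262)
print(a,sa,b,sb); X=tri(T,a,S,b); print(X,proj(T,X),proj(S,X), onplane(T,a,54.4))
for uv in[(290,207),(417,235),(403,308),(277,277)]:print(onplane(T,uv,12))
t=cv2.resize(T["pixels"][195:365,265:430],None,fx=3.5,fy=3.5,interpolation=cv2.INTER_CUBIC)
cv2.imwrite("pics/t1.png",t)
s=cv2.resize(S["pixels"][195:315,285:465],None,fx=4.4,fy=4.4,interpolation=cv2.INTER_CUBIC)
cv2.imwrite("pics/s1.png",s)
E
```

```text
[398.27891156 345.37414966] [ 34  32  14  14 147] [443.97692308 260.43846154] [ 32  33  15  12 130]
[431.59408021 -57.34672522  56.027786  ] [[398.28154096 345.38012664]] [[443.97153107 260.43758107]] [431.62870927 -57.57612785  54.4       ]
[643.96366531 108.05586987  12.        ]
[604.17614757 -93.45219197  12.        ]
[489.06906265 -71.00744629  12.        ]
[531.98357064 124.45509209  12.        ]
```

View pics/t1.png

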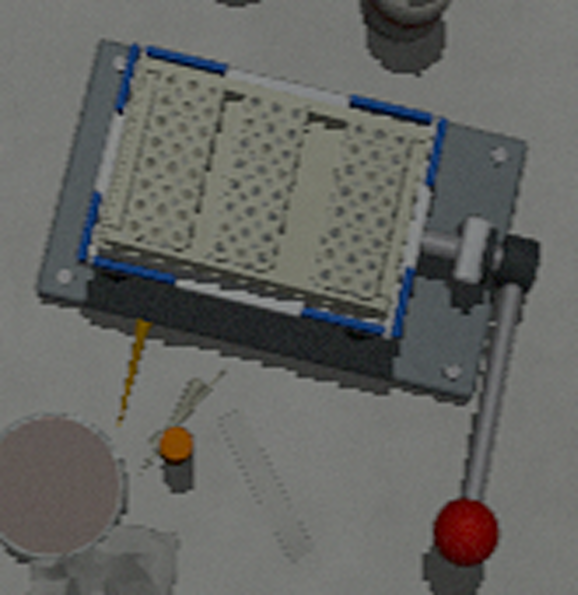

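View pics/s1.png

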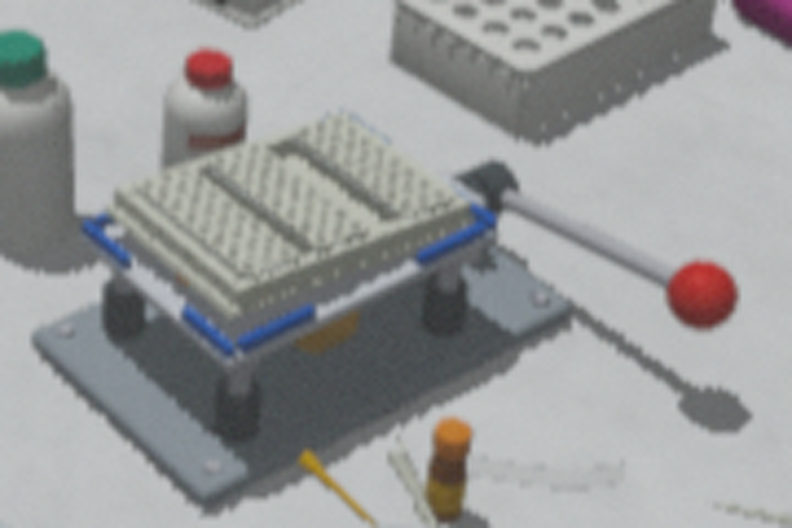

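```bash
python3 - <<'E'
import pickle,numpy as np
from h import *
from scipy.optimize import least_squares
d=pickle.load(open("c0.pkl","rb"));T,S=d["top"],d["scene"]
ct=lambda p:np.array(p)/3.5+[265,195]; cs=lambda p:np.array(p)/4.4+[285,195]
# top: base corners (+x,+y),(+x,-y),(-x,-y)(-x,+y); nest lip outer corners same order
base=[(60,100,12),(60,-100,12),(-60,-100,12),(-60,100,12)]
bt=[ct(p) for p in [(102,40),(525,143),(467,400),(40,294)]]
bs=[cs(p) for p in [(33,335),None,(575,305),(208,500)] if p]
ball_t,ball_s=(398.28,345.37),(443.97,260.44)
def W(p,X): 
    c,s=np.cos(p[2]),np.sin(p[2]); return np.array(X,float)@np.array([[c,s,0],[-s,c,0],[0,0,1]])+[p[0],p[1],0]
def res(p,full=False):
    b=W(p,base); B=W(p,[(-118.2,p[3],54.4)])
    r=np.vstack([proj(T,b)-bt,(proj(S,b[[0,2,3]])-bs),proj(T,B)-ball_t,proj(S,B)-ball_s])
    return r if full else r.ravel()
s=least_squares(res,[570,20,-.2,-110],loss="soft_l1");p=s.x
print(p,np.degrees(p[2]));print(res(p,1).round(1))
lt=[ct(q) for q in [(138,46),(445,120),(398,335),(80,260)]]
print("lip centre",np.mean([onplane(T,q,68) for q in lt],0),"pin",W(p,[(0,50,63),(0,p[3],34),(-118.2,p[3],54.4)]))
for n,uv,z in[("vial",ct((176,443)),44),("dish",ct((55,487)),13)]:print(n,onplane(T,uv,z))
print(onplane(T,(333,152),98),onplane(T,(385,185),70))
E
```

```text
[ 5.66469766e+02  1.84769999e+01 -2.06009007e-01 -1.02005711e+02] -11.803446619080407
[[-1.6 -0.4]
 [ 0.9 -1.2]
 [ 2.1 -0.2]
 [-2.2  0.4]
 [-0.8 -0.7]
 [ 0.5 -0.8]
 [-0.  -0.5]
 [-0.3  1.2]
 [ 0.6  1.2]]
lip centre [568.93729752  29.04802481  68.        ] pin [[576.6975128   67.41975413  63.        ]
 [545.60399445 -81.37180909  34.        ]
 [429.90332334 -57.19341576  54.4       ]]
vial [463.42774027  63.69036848  44.        ]
dish [444.79291805 115.48929984  13.        ]
[707.94092851  44.34617483  98.        ] [667.88798272 -35.66999824  70.        ]
```

```bash
cat >> h.py <<'E'
from scipy.spatial.transform import Rotation
O=np.array([568.7,29.1,0]);YAW=np.radians(-11.8)
SX=np.array([np.cos(YAW),np.sin(YAW),0]);SY=np.array([-np.sin(YAW),np.cos(YAW),0])
RT=np.column_stack([-SX,SY,[0,0,-1]])  # tool down, y along station y
st=lambda x,y,z:O+SX*x+SY*y+[0,0,z]
def goto(target,R=RT):
    from rig import monitor
    o=monitor.get_obs();Rc=o["tcp_rot"]
    print("t",o["clock"],"pos",o["position"].round(1),"st",np.round([(o["position"]-O)@SX,(o["position"]-O)@SY],1),"F",o["contact_force"].round(1),"q",o["q"].round(0),"w",o["grip_width"])
    print("shift",(Rc.T@(target-o["position"])).round(1),"turn",np.degrees(Rotation.from_matrix(Rc.T@R).as_rotvec()).round(1))
E
python3 -c "
from h import *
goto(st(0,50,130))"
```

```text
t 0.1 pos [ 189.8 -594.9  221.6] st [-243.3 -688.3] F [0.4 0.2 0.6] q [-57.  22.   0.  -0. -68. -15.] w 1.000693981438038
shift [-575.2  522.8   92.5] turn [ 0.1 -0.  29.5]
```

```bash
python3 -m jog '[{"x":-40,"y":37,"z":0,"wz":4,"jaw":1},{"x":-80,"y":74,"z":0,"wz":8,"jaw":1},{"x":-120,"y":111,"wz":12,"jaw":1},{"x":-160,"y":148,"wz":16,"jaw":1},{"x":-200,"y":185,"wz":20,"jaw":1},{"x":-240,"y":222,"wz":24,"jaw":1},{"x":-280,"y":259,"wz":28,"jaw":1},{"x":-320,"y":296,"wz":29.5,"jaw":1}]'
python3 -c "
from h import *
goto(st(0,50,130))"
```

```text
t 0.1 pos [ 189.8 -594.9  221.6] st [-243.3 -688.3] F [0.4 0.2 0.6] q [-57.  22.   0.  -0. -68. -15.] w 1.000693981438038
shift [-575.2  522.8   92.5] turn [ 0.1 -0.  29.5]validation failed for argument at $[0]...
```

```bash
python3 -m jog '[{"x":-40,"y":37,"z":0,"wx":0,"wy":0,"wz":4,"jaw":1},{"x":-80,"y":74,"z":0,"wx":0,"wy":0,"wz":8,"jaw":1},{"x":-120,"y":111,"z":0,"wx":0,"wy":0,"wz":12,"jaw":1},{"x":-160,"y":148,"z":0,"wx":0,"wy":0,"wz":16,"jaw":1},{"x":-200,"y":185,"z":0,"wx":0,"wy":0,"wz":20,"jaw":1},{"x":-240,"y":222,"z":0,"wx":0,"wy":0,"wz":24,"jaw":1},{"x":-280,"y":259,"z":0,"wx":0,"wy":0,"wz":28,"jaw":1},{"x":-320,"y":296,"z":0,"wx":0,"wy":0,"wz":29.5,"jaw":1}]'
python3 -c "
from h import *
goto(st(0,50,130))"
```

```text
clock: 1.1
position: [405.2, -214.4, 222.4]
tcp_rot: [[-0.979, 0.206, -0.0], [0.206, 0.979, 0.0], [0.0, 0.0, -1.0]]
contact_force: [0.5, -0.6, 0.6]
grip_width: 0.176
grip_force: 0.0
t 1.1 pos [ 405.2 -214.4  222.4] st [-110.2 -271.8] F [ 0.5 -0.6  0.6] q [ -7.   6. -22.  -0. -63. -94.] w 0.1756704703492473
shift [-109.8  321.9   92.4] turn [ 0.  -0.  -0.1]
```

```bash
python3 -m jog '[{"x":-18,"y":54,"z":0,"wx":0,"wy":0,"wz":0,"jaw":1},{"x":-36,"y":107,"z":0,"wx":0,"wy":0,"wz":0,"jaw":1},{"x":-55,"y":161,"z":15,"wx":0,"wy":0,"wz":0,"jaw":1},{"x":-73,"y":214,"z":40,"wx":0,"wy":0,"wz":0,"jaw":1},{"x":-92,"y":268,"z":70,"wx":0,"wy":0,"wz":0,"jaw":1},{"x":-110,"y":322,"z":92,"wx":0,"wy":0,"wz":0,"jaw":1},{"x":-110,"y":322,"z":92,"wx":0,"wy":0,"wz":0,"jaw":1}]'
python3 - <<'E'
from h import *
from rig import monitor, vision
goto(st(0,50,90))
o=monitor.get_obs();c=vision.capture("wrist");cv2.imwrite("pics/w1.png",c["pixels"]);print(c["fx"],c["cx"],c["cy"],c["mount"])
E
```

```text
clock: 1.98
position: [578.5, 79.2, 127.2]
tcp_rot: [[-0.98, 0.201, -0.005], [0.201, 0.98, -0.002], [0.004, -0.002, -1.0]]
contact_force: [-0.9, -0.6, 0.8]
grip_width: 0.008
grip_force: 0.0
t 1.975 pos [578.5  79.2 127.2] st [-0.6 51.1] F [-0.9 -0.6  0.8] q [  24.   23.  -13.   -0.  -54. -125.] w 0.0076922317125286315
shift [-0.8 -1.  37.2] turn [-0.1 -0.2  0.2]
371.64829954431775 323.9444724198102 237.46180156413925 [[-2.15951213e-04 -9.52323022e-01 -3.05091487e-01  8.57632011e+01]
 [ 9.99999842e-01 -3.63880396e-04  4.28004400e-04 -9.52424727e-02]
 [-5.18615254e-04 -3.05091347e-01  9.52322950e-01 -1.63160074e+02]
 [ 0.00000000e+00  0.00000000e+00  0.00000000e+00  1.00000000e+00]]
```

View pics/w1.png

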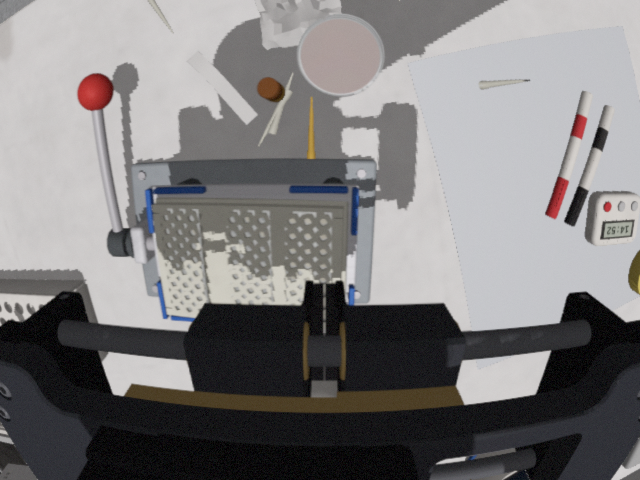

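```bash
python3 -m jog '[{"x":0,"y":0,"z":15,"wx":0,"wy":0,"wz":0,"jaw":1},{"x":0,"y":0,"z":28,"wx":0,"wy":0,"wz":0,"jaw":1},{"x":0,"y":0,"z":36,"wx":0,"wy":0,"wz":0,"jaw":1},{"x":0,"y":0,"z":39,"wx":0,"wy":0,"wz":0,"jaw":1},{"x":0,"y":0,"z":41,"wx":0,"wy":0,"wz":0,"jaw":1},{"x":0,"y":0,"z":41,"wx":0,"wy":0,"wz":0,"jaw":1}]'
python3 -m jog '[{"x":0,"y":0,"z":1,"wx":0,"wy":0,"wz":0,"jaw":1},{"x":0,"y":0,"z":2,"wx":0,"wy":0,"wz":0,"jaw":1},{"x":0,"y":0,"z":3,"wx":0,"wy":0,"wz":0,"jaw":1},{"x":0,"y":0,"z":4,"wx":0,"wy":0,"wz":0,"jaw":1},{"x":0,"y":0,"z":4,"wx":0,"wy":0,"wz":0,"jaw":1}]'
```

```text
clock: 2.78
position: [578.6, 76.5, 89.7]
tcp_rot: [[-0.979, 0.205, 0.0], [0.205, 0.979, 0.0], [-0.0, 0.0, -1.0]]
contact_force: [-0.4, 0.7, 0.0]
grip_width: 0.006
grip_force: 0.0
clock: 3.4
position: [578.6, 76.7, 86.0]
tcp_rot: [[-0.979, 0.204, 0.001], [0.204, 0.979, 0.0], [-0.001, 0.0, -1.0]]
contact_force: [-1.0, 1.0, 3.5]
grip_width: 0.004
grip_force: 1.5
```

```bash
python3 -m jog '[{"x":0,"y":0,"z":1,"wx":0,"wy":0,"wz":0,"jaw":1},{"x":0,"y":0,"z":2,"wx":0,"wy":0,"wz":0,"jaw":1},{"x":0,"y":0,"z":3,"wx":0,"wy":0,"wz":0,"jaw":1},{"x":0,"y":0,"z":4,"wx":0,"wy":0,"wz":0,"jaw":1},{"x":0,"y":0,"z":5,"wx":0,"wy":0,"wz":0,"jaw":1},{"x":0,"y":0,"z":6,"wx":0,"wy":0,"wz":0,"jaw":1},{"x":0,"y":0,"z":7,"wx":0,"wy":0,"wz":0,"jaw":1},{"x":0,"y":0,"z":7,"wx":0,"wy":0,"wz":0,"jaw":1}]'

```

```text
clock: 4.4
position: [578.8, 76.6, 78.5]
tcp_rot: [[-0.979, 0.204, 0.001], [0.204, 0.979, 0.0], [-0.001, 0.0, -1.0]]
contact_force: [0.4, 0.3, 2.8]
grip_width: 0.006
grip_force: 1.4
```

```bash
python3 -m jog '[{"x":0,"y":0,"z":0.7,"wx":0,"wy":0,"wz":0,"jaw":1},{"x":0,"y":0,"z":1.4,"wx":0,"wy":0,"wz":0,"jaw":1},{"x":0,"y":0,"z":1.4,"wx":0,"wy":0,"wz":0,"jaw":1}]'

```

```text
clock: 4.78
position: [578.6, 76.5, 77.2]
tcp_rot: [[-0.979, 0.205, 0.0], [0.205, 0.979, 0.0], [-0.0, 0.0, -1.0]]
contact_force: [1.4, 1.7, 2.9]
grip_width: 0.003
grip_force: 1.6
```

```bash
python3 -m jog '[{"x":0,"y":0,"z":0.5,"wx":0,"wy":0,"wz":0,"jaw":1},{"x":0,"y":0,"z":1,"wx":0,"wy":0,"wz":0,"jaw":1},{"x":0,"y":0,"z":1,"wx":0,"wy":0,"wz":0,"jaw":1}]'
python3 -m jog '[{"x":0,"y":0,"z":0.5,"wx":0,"wy":0,"wz":0,"jaw":1},{"x":0,"y":0,"z":1,"wx":0,"wy":0,"wz":0,"jaw":1},{"x":0,"y":0,"z":1,"wx":0,"wy":0,"wz":0,"jaw":1}]'

```

```text
clock: 5.15
position: [578.7, 76.6, 76.5]
tcp_rot: [[-0.979, 0.204, 0.001], [0.204, 0.979, 0.0], [-0.001, 0.0, -1.0]]
contact_force: [2.1, 0.8, 5.3]
grip_width: 0.003
grip_force: 2.5
clock: 5.52
position: [578.7, 76.6, 76.4]
tcp_rot: [[-0.979, 0.204, 0.001], [0.204, 0.979, -0.0], [-0.001, 0.0, -1.0]]
contact_force: [-1.1, 1.7, 8.6]
grip_width: 0.005
grip_force: 4.7
```

```bash
python3 -m jog '[{"x":0,"y":0,"z":1,"wx":0,"wy":0,"wz":0,"jaw":1},{"x":0,"y":0,"z":2,"wx":0,"wy":0,"wz":0,"jaw":1},{"x":0,"y":0,"z":2,"wx":0,"wy":0,"wz":0,"jaw":1}]'
python3 -m jog '[{"x":0,"y":0,"z":-5,"wx":0,"wy":0,"wz":0,"jaw":1},{"x":0,"y":0,"z":-30,"wx":0,"wy":0,"wz":0,"jaw":1},{"x":0,"y":-40,"z":-70,"wx":0,"wy":0,"wz":0,"jaw":1},{"x":40,"y":-90,"z":-70,"wx":0,"wy":0,"wz":0,"jaw":0.3},{"x":80,"y":-130,"z":-70,"wx":0,"wy":0,"wz":0,"jaw":0.3},{"x":118,"y":-163,"z":-70,"wx":0,"wy":0,"wz":0,"jaw":0.3},{"x":118,"y":-163,"z":-70,"wx":0,"wy":0,"wz":0,"jaw":0.3}]'
python3 - <<'E'
from h import *
import pickle
from rig import monitor, vision
B=np.array([430.5,-57.3,54.4])
goto(B-[0,0,19])
d={n:vision.capture(n) for n in("scene","top","wrist")};pickle.dump(d,open("c1.pkl","wb"))
s=cv2.resize(d["scene"]["pixels"][195:285,285:420],None,fx=4.4,fy=4.4,interpolation=cv2.INTER_CUBIC)
w=cv2.resize(d["wrist"]["pixels"],None,fx=.6,fy=.6)[:, :]
im=np.zeros((s.shape[0]+0,min(800,s.shape[1]),3),np.uint8);im[:]=s[:,:im.shape[1]]
im=cv2.resize(im,None,fx=.7,fy=.7);H=max(im.shape[0],w.shape[0]);o=np.zeros((H,im.shape[1]+w.shape[1],3),np.uint8);o[:im.shape[0],:im.shape[1]]=im;o[:w.shape[0],im.shape[1]:]=w
cv2.imwrite("pics/c1.png",o[:, :800]);print(o.shape)
E
```

```text
clock: 5.9
position: [578.7, 76.6, 76.3]
tcp_rot: [[-0.979, 0.203, 0.001], [0.203, 0.979, -0.0], [-0.002, -0.0, -1.0]]
contact_force: [-5.3, 2.4, 18.6]
grip_width: 0.009
grip_force: 9.3
clock: 6.78
position: [424.3, -60.8, 141.9]
tcp_rot: [[-0.978, 0.208, -0.006], [0.208, 0.978, -0.001], [0.006, -0.002, -1.0]]
contact_force: [0.1, -0.3, -0.3]
grip_width: 0.374
grip_force: 0.0
t 6.775 pos [424.3 -60.8 141.9] st [-123.  -117.6] F [ 0.1 -0.3 -0.3] q [  14.    8.  -32.   -0.  -50. -116.] w 0.3735594811293094
shift [ -6.    4.9 106.4] turn [-0.1 -0.3 -0.2]
(288, 800, 3)
```

View pics/c1.png

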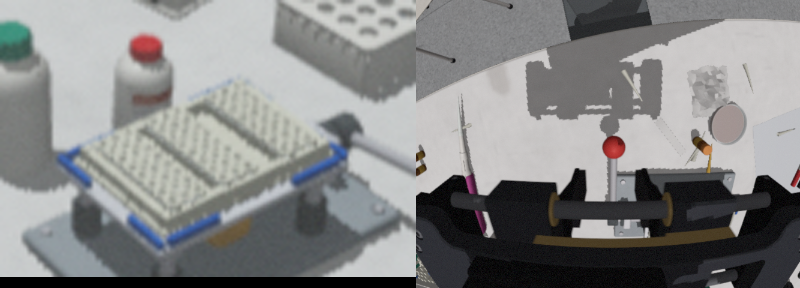

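Plate now lies flat inside the blue lips (left panel); wrist view shows the ball at about (613,147) of the mosaic, between the fingers. I refine the ball's position with the wrist camera.

```bash
python3 - <<'E'
from h import *
import pickle
from rig import monitor
d=pickle.load(open("c1.pkl","rb"));c=d["wrist"]
o=monitor.get_obs()
a,sa=redball(c["pixels"],int((613-416)/.6),int(147/.6));print(a,sa)
v=np.array([a[0]-c["cx"],a[1]-c["cy"]]);r=np.hypot(*v);th=r/c["fx"]
ray=np.array([*(np.sin(th)*v/r),np.cos(th)]);M=np.array(c["mount"])
T=o["tcp_rot"];p0=o["position"]+T@M[:3,3];dr=T@M[:3,:3]@ray
X=p0+dr*(54.4-p0[2])/dr[2];print("ball wrist",X)
goto(X-[0,0,19])
E
```

```text
[329.21985816 246.23404255] [ 24  24  36  35 987]
ball wrist [431.60481791 -55.60752638  54.4       ]
t 6.925 pos [429.5 -59.  142.8] st [-118.2 -114.7] F [-0.4 -0.  -0.1] q [  14.    8.  -32.    0.  -50. -116.] w 0.5098039146446615
shift [ -1.5   3.8 107.4] turn [-0.  -0.1 -0. ]
```

```bash
python3 -m jog '[{"x":-1.5,"y":3,"z":30,"wx":0,"wy":0,"wz":0,"jaw":0.4},{"x":-1.5,"y":3,"z":60,"wx":0,"wy":0,"wz":0,"jaw":0.4},{"x":-1.5,"y":3,"z":88,"wx":0,"wy":0,"wz":0,"jaw":0.4},{"x":-1.5,"y":3,"z":102,"wx":0,"wy":0,"wz":0,"jaw":0.4},{"x":-1.5,"y":3,"z":107,"wx":0,"wy":0,"wz":0,"jaw":0.4},{"x":-1.5,"y":3,"z":107,"wx":0,"wy":0,"wz":0,"jaw":0.4}]'
python3 -m jog '[{"x":0,"y":0,"z":0,"wx":0,"wy":0,"wz":0,"jaw":1},{"x":0,"y":0,"z":0,"wx":0,"wy":0,"wz":0,"jaw":1},{"x":0,"y":0,"z":0,"wx":0,"wy":0,"wz":0,"jaw":1},{"x":0,"y":0,"z":0,"wx":0,"wy":0,"wz":0,"jaw":1}]'
python3 - <<'E'
from h import *
from rig import vision
goto(st(-118.2,-113,35.4))
c=vision.capture("scene");w=vision.capture("wrist")
cv2.imwrite("pics/g1.png",np.hstack([cv2.resize(c["pixels"][170:320,285:485],(500,375),interpolation=2),w["pixels"][105:480,170:470]]))
E
```

```text
clock: 7.68
position: [432.1, -56.0, 35.8]
tcp_rot: [[-0.979, 0.204, -0.001], [0.204, 0.979, -0.0], [0.001, -0.0, -1.0]]
contact_force: [0.5, -0.2, 0.1]
grip_width: 0.599
grip_force: 0.0
clock: 8.18
position: [431.8, -56.4, 36.4]
tcp_rot: [[-0.979, 0.205, 0.001], [0.205, 0.979, -0.0], [-0.001, 0.0, -1.0]]
contact_force: [-0.6, -0.5, 0.8]
grip_width: 0.301
grip_force: 30.0
t 8.175 pos [431.8 -56.4  36.4] st [-116.5 -111.7] F [-0.6 -0.5  0.8] q [  14.   18.  -39.    0.  -33. -116.] w 0.30148327261542796
shift [ 1.7 -1.3  1. ] turn [ 0.  0. -0.]
```

View pics/g1.png

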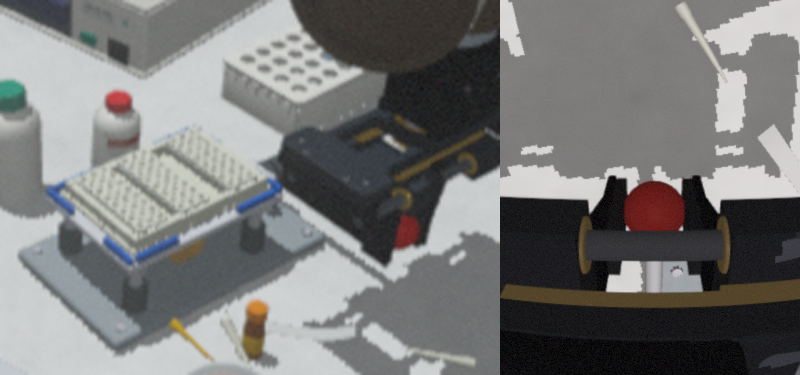

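Ball is firmly held between the pads (opening 26 mm, 30 N); plate flat.

```bash
python3 -m jog '[{"x":-2.3,"y":0,"z":-10.7,"wx":0,"wy":0,"wz":0,"jaw":1},{"x":-5.4,"y":0,"z":-20.6,"wx":0,"wy":0,"wz":0,"jaw":1},{"x":-9.5,"y":0,"z":-30.3,"wx":0,"wy":0,"wz":0,"jaw":1},{"x":-14.3,"y":0,"z":-39.6,"wx":0,"wy":0,"wz":0,"jaw":1},{"x":-19.9,"y":0,"z":-48.4,"wx":0,"wy":0,"wz":0,"jaw":1},{"x":-26.3,"y":0,"z":-56.7,"wx":0,"wy":0,"wz":0,"jaw":1},{"x":-33.4,"y":0,"z":-64.4,"wx":0,"wy":0,"wz":0,"jaw":1},{"x":-33.4,"y":0,"z":-64.4,"wx":0,"wy":0,"wz":0,"jaw":1}]'
python3 - <<'E'
from h import *
from rig import vision
goto(st(0,-111.7,136))
c=vision.capture("scene");w=vision.capture("wrist")
cv2.imwrite("pics/g2.png",np.hstack([cv2.resize(c["pixels"][170:320,285:485],(500,375),interpolation=2),w["pixels"][105:480,170:470]]))
E
```

```text
clock: 9.28
position: [463.8, -63.5, 101.0]
tcp_rot: [[-0.979, 0.205, -0.002], [0.205, 0.979, -0.0], [0.002, -0.001, -1.0]]
contact_force: [-5.4, 1.4, 0.5]
grip_width: 0.304
grip_force: 30.0
t 9.275 pos [463.8 -63.5 101. ] st [ -83.7 -112. ] F [-5.4  1.4  0.5] q [  12.   15.  -31.   -0.  -45. -114.] w 0.3043926206021981
shift [-83.7   0.4 -35.1] turn [-0.  -0.1 -0. ]
```

View pics/g2.png

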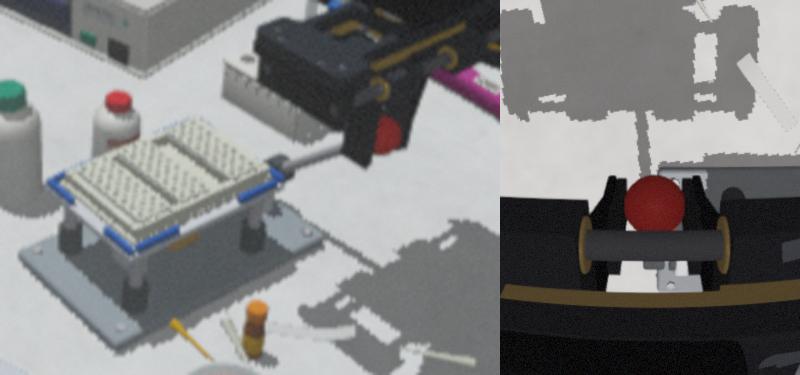

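```bash
python3 -m jog '[{"x":-7.7,"y":0,"z":-7.1,"wx":0,"wy":0,"wz":0,"jaw":1},{"x":-16,"y":0,"z":-13.5,"wx":0,"wy":0,"wz":0,"jaw":1},{"x":-24.8,"y":0,"z":-19.1,"wx":0,"wy":0,"wz":0,"jaw":1},{"x":-34,"y":0,"z":-24,"wx":0,"wy":0,"wz":0,"jaw":1},{"x":-43.8,"y":0,"z":-28,"wx":0,"wy":0,"wz":0,"jaw":1},{"x":-53.8,"y":0,"z":-31.1,"wx":0,"wy":0,"wz":0,"jaw":1},{"x":-64,"y":0,"z":-33.4,"wx":0,"wy":0,"wz":0,"jaw":1},{"x":-64,"y":0,"z":-33.4,"wx":0,"wy":0,"wz":0,"jaw":1}]'
python3 -m jog '[{"x":-5,"y":0,"z":-0.8,"wx":0,"wy":0,"wz":0,"jaw":1},{"x":-10.4,"y":0,"z":-1.4,"wx":0,"wy":0,"wz":0,"jaw":1},{"x":-10.4,"y":0,"z":-1.4,"wx":0,"wy":0,"wz":0,"jaw":1}]'
python3 - <<'E'
from h import *
from rig import vision
import pickle
goto(st(0,-111.7,136))
d={n:vision.capture(n) for n in("scene","top","wrist")};pickle.dump(d,open("c2.pkl","wb"))
c,w=d["scene"],d["wrist"]
cv2.imwrite("pics/g3.png",np.hstack([cv2.resize(c["pixels"][150:300,285:485],(500,375),interpolation=2),w["pixels"][105:480,170:470]]))
E
```

```text
clock: 10.38
position: [527.8, -77.2, 135.2]
tcp_rot: [[-0.979, 0.204, 0.001], [0.204, 0.979, -0.002], [-0.001, -0.001, -1.0]]
contact_force: [-5.5, -3.4, 6.1]
grip_width: 0.298
grip_force: 30.0
clock: 10.75
position: [537.7, -79.3, 136.7]
tcp_rot: [[-0.979, 0.204, 0.001], [0.204, 0.979, -0.002], [-0.002, -0.001, -1.0]]
contact_force: [-3.8, -2.6, 6.0]
grip_width: 0.297
grip_force: 30.0
t 10.75 pos [537.7 -79.3 136.7] st [  -8.2 -112.5] F [-3.8 -2.6  6. ] q [   9.   19.  -18.    0.  -53. -111.] w 0.2973647364200245
shift [-8.2  0.8  0.7] turn [-0.1  0.1  0. ]
```

View pics/g3.png

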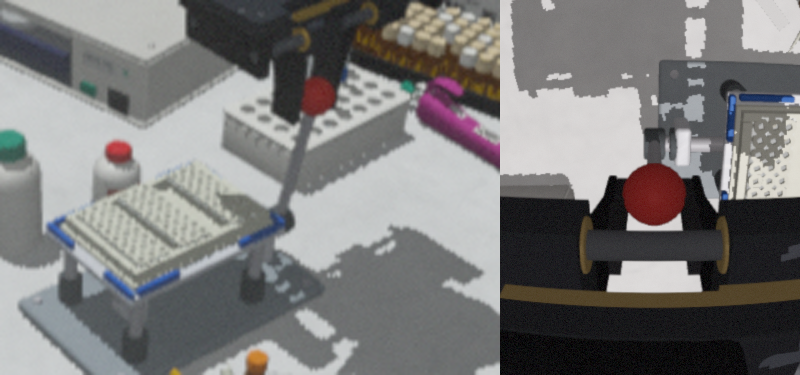

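```bash
cat >> h.py <<'E'
def wball(c,o,a,z):
    v=np.array([a[0]-c["cx"],a[1]-c["cy"]]);r=np.hypot(*v);th=r/c["fx"]
    ray=np.array([*(np.sin(th)*v/r),np.cos(th)]);M=np.array(c["mount"]);T=o["tcp_rot"]
    p0=o["position"]+T@M[:3,3];dr=T@M[:3,:3]@ray;return p0+dr*(z-p0[2])/dr[2]
S_=lambda X:(round((X-O)@SX,1),round((X-O)@SY,1),round(X[2],1))
E
python3 - <<'E'
from h import *
import pickle
from rig import monitor
d=pickle.load(open("c2.pkl","rb"));o=monitor.get_obs()
a,sa=redball(d["wrist"]["pixels"],325,298);print(a,sa)
for z in(150,153.5):print("wrist",S_(wball(d["wrist"],o,a,z)))
b,sb=redball(d["scene"]["pixels"],412,188,20);print(b,sb)
print("scene",S_(onplane(d["scene"],b,153.5)),"rest ref tri",S_(np.array([431.6,-57.3,56])),"rest wrist",S_(np.array([431.6,-55.6,54.4])))
E
```

```text
[323.87531623 299.7578605 ] [   9   11   61   61 2767]
wrist (np.float64(-16.7), np.float64(-112.5), np.float64(150.0))
wrist (np.float64(-18.5), np.float64(-112.5), np.float64(153.5))
[411.64341085 187.73643411] [ 14  13  13  14 129]
scene (np.float64(-17.3), np.float64(-115.4), np.float64(153.5)) rest ref tri (np.float64(-116.5), np.float64(-112.6), np.float64(56.0)) rest wrist (np.float64(-116.9), np.float64(-110.9), np.float64(54.4))
```

```bash
python3 -m jog '[{"x":-2.7,"y":0,"z":0,"wx":0,"wy":1.5,"wz":0,"jaw":1},{"x":-5.4,"y":0,"z":0,"wx":0,"wy":3,"wz":0,"jaw":1},{"x":-8.2,"y":0,"z":0,"wx":0,"wy":4.5,"wz":0,"jaw":1},{"x":-8.2,"y":0,"z":0,"wx":0,"wy":4.5,"wz":0,"jaw":1}]'
cat > m.py <<'E'
from h import *
import pickle
from rig import monitor,vision
o=monitor.get_obs();goto(o["position"],o["tcp_rot"])
d={n:vision.capture(n) for n in("wrist","scene","top")};pickle.dump(d,open("c3.pkl","wb"))
a,sa=redball(d["wrist"]["pixels"],325,298);print(a,sa)
print("wrist",S_(wball(d["wrist"],o,a,153.5)))
b,sb=redball(d["scene"]["pixels"],412,188,20);print(b,sb,"scene",S_(onplane(d["scene"],b,153.5)))
E
python3 m.py
```

```text
clock: 11.4
position: [546.5, -81.3, 137.1]
tcp_rot: [[-0.976, 0.204, -0.075], [0.203, 0.979, 0.014], [0.076, -0.002, -0.997]]
contact_force: [-3.7, -3.4, 7.8]
grip_width: 0.3
grip_force: 30.0
t 11.4 pos [546.5 -81.3 137.1] st [   0.8 -112.6] F [-3.7 -3.4  7.8] q [   8.   22.  -13.   -2.  -60. -108.] w 0.2999490714792906
shift [0. 0. 0.] turn [0. 0. 0.]
[324.00326205 299.88836535] [   9   12   61   60 2759]
wrist (np.float64(-7.5), np.float64(-112.6), np.float64(153.5))
[407.69767442 184.8372093 ] [ 10  11  13  13 129] scene (np.float64(-6.2), np.float64(-116.9), np.float64(153.5))
```

```bash
python3 -m jog '[{"x":-2.5,"y":0,"z":-0.5,"wx":0,"wy":1.4,"wz":0,"jaw":1},{"x":-5,"y":0,"z":-0.8,"wx":0,"wy":2.8,"wz":0,"jaw":1},{"x":-7.5,"y":0,"z":-1,"wx":0,"wy":4.1,"wz":0,"jaw":1},{"x":-7.5,"y":0,"z":-1,"wx":0,"wy":4.1,"wz":0,"jaw":1}]'
python3 m.py; python3 - <<'E'
from h import *
import pickle
d=pickle.load(open("c3.pkl","rb"));c,w=d["scene"],d["wrist"]
cv2.imwrite("pics/g4.png",np.hstack([cv2.resize(c["pixels"][150:300,285:485],(500,375),interpolation=2),w["pixels"][105:480,170:470]]))
E
```

```text
clock: 12.05
position: [553.7, -82.8, 136.9]
tcp_rot: [[-0.968, 0.204, -0.145], [0.202, 0.979, 0.028], [0.148, -0.002, -0.989]]
contact_force: [-3.6, -3.9, 4.8]
grip_width: 0.298
grip_force: 30.0
t 12.05 pos [553.7 -82.8 136.9] st [   8.2 -112.6] F [-3.6 -3.9  4.8] q [   7.   24.   -8.   -3.  -65. -107.] w 0.2982740891106692
shift [0. 0. 0.] turn [0. 0. 0.]
[323.87576965 299.9094531 ] [   9   12   61   60 2761]
wrist (np.float64(1.2), np.float64(-112.6), np.float64(153.5))
[404.2556391  182.81203008] [  7   8  12  14 133] scene (np.float64(2.5), np.float64(-117.0), np.float64(153.5))
```

View pics/g4.png

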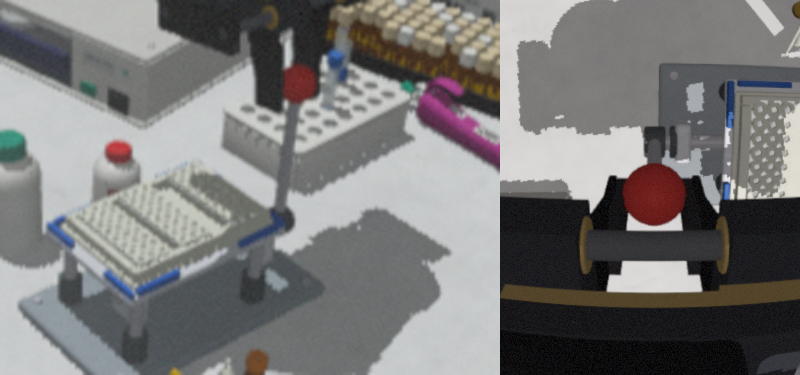

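```bash
python3 - <<'E'
from h import *
import pickle
c=pickle.load(open("c3.pkl","rb"))["scene"]
for x in(0,2):
  print(proj(c,np.array([st(x,-113,34),st(x,-113,154)])))
print(proj(c,np.array([st(8,-113,154)])))
E
```

```text
[[395.95977901 238.18291932]
 [403.68664963 183.79144353]]
[[395.23392143 237.68069732]
 [402.88664825 183.32536847]]
[[400.50063567 181.93529465]]
```

```bash
python3 -c "
from rig import bot
print(bot.close_job())"
```

```text
the job is handed in; nothing more can be done
None
```

I pressed the plate flat in the nest, swung the cam lever to upright (ball within about 2 mm of it by the cameras) and handed the job in at about 12 s with the gripper still holding the ball; nothing touched the bottles, dish or vial.

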